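# Roll the long sleeve onto the marking-out line

### The arm

A 6-joint arm with a two-finger parallel gripper is mounted at the origin on the work surface. World frame = base frame: x ahead of the robot, y to its left, z up, the work surface at z = 0. Lengths are in m, angles in degrees, forces in N, time in s.
With the tool pointing down it reaches from about 0.35 to 0.875 m from the base axis. Payload 4.2 kg.
Tool frame: the origin (TCP) lies on the centre line of the jaws, within the pads' length; the fingertips stand 19 mm ahead of it and the grasp point (between the pads) is the TCP; x points along the fingers, y is the direction in which the jaws open and shut, and the axes are right-handed (so a half turn about x gives the same grasp; the last joint's range is limited). The gripper opens to 87 mm and grips with 3 to 60 N. Pads are 19 mm wide; open, the fingers measure 117 mm over their backs; the gripper's body (75 mm by 190 mm) begins 51 mm behind the grasp point.
Start: joints at [80.191, 22.042, 0.453, 0, -68.411, -14.817], TCP at [0.26, 0.568, 0.242] pointing down, gripper open.
Joint ranges: [-179.83, 179.83], [-69.29, 118.12], [-61.27, 80.66], [-181.25, 117.63], [-171.15, -9.14], [-177.46, 177.46]. Speed limits (degrees/s): [159.86, 159.86, 180, 180, 180, 180].

### API

Orientations are given as a 3x3 rotation matrix whose columns are the frame's x, y, z axes.
In Python, from station import r, viewer, job, spotter gives the robot as it stands.
- The arm moves only by the tool play_rows, never from a script. Its argument "commands" is a list of rows, each an object of numbers: "fingers": the gripper command: -1 is fully open, 1 is shut, values between are in proportion; "tx", "ty", "tz": the shift along the tool's x, y, z normalised to -1 to 1, where 1 is 750 mm; "ax", "ay", "az": the turn, a rotation vector about the tool's x, y, z normalised to -1 to 1, where 1 is pi rad. In form: [{"fingers": .., "tx": .., "ty": .., "tz": .., "ax": .., "ay": .., "az": ..}, ...]. A call has 1 to 5 rows; each row is the pose to reach, as a shift and turn from the pose commanded when the call began, along the tool's axes at that moment, turning the shorter way round; what a row does not reach only later rows make up. A row lasts 1/12 s, in which the tool goes at most 41.7 mm and 7.16 degrees, less where a joint would pass 70% of its speed; a pose out of reach is approached as far as the arm can. A call with a number of a shift or a turn outside -1 to 1 is refused whole. A call with a gripper value outside its range is refused whole. The fingers move at their own pace and stop on an object; the grip force is fixed at half the most. Time passes only in rows, so rows that repeat a pose let the fingers close. It gives the time, the measured TCP pose, the force and the opening at its end, in the units of the state.
- r.sense(): the state, without advancing time (a new reading comes with each control period).
- viewer.capture(name): name is "side" or "top"; returns a dict with "image" (400x640x3 uint8, red, green, blue), "fx", "fy", "cx", "cy" (pixels), "R" (3x3) and "t" (3): a world point X has camera coordinates R X + t. Camera axes: x right, y down, z forward; pixel columns grow to the right and rows downward; lengths in m; the calibration is good to about 2 mm. A picture is of the moment at which its call begins. There is no depth.
- job.finish_job(): hands the job in, once; it reports no verdict.
Trained networks look in a picture, given as the dict that the camera call returned (one of the last four; its "shot" number tells which), for a name from the list of things; names that differ only in an ending like _2 or _b are one class to them, and where a whole thing is asked for, a point or a joint stands for the part that bears it (a point fixed in the world has none). Each returns a list of dicts, best first, with "score" (0 to 1); they miss things now and then, are a little off and sometimes report something else, mostly with a low value. They report only what shows in the picture. A call takes as long as a camera call. They do not tell look-alikes from the thing itself.
- spotter.find_in(name, picture): "uv" ([column, row] in pixels, amid what is visible of it).
- spotter.silhouettes(name, picture): "region" (400x640 bool, what is visible of it) and "uv" ([column, row] in pixels, amid what is visible of it).
The state is a dict: "time_s": time; "joints": joint angles; "joint_velocities": joint speeds; "effort": joint torques, N m; "tcp_pos": TCP position; "ee_rot": TCP orientation; "wrist_force": force on the tool from outside, world axes, zero at the start; "moment": the same for the moment, N m; "gripper_width": opening from 0.0 (shut) to 1.0 (fully open).
Only numpy, scipy, OpenCV 4.12 (cv2) and the standard library are available. Lean on these libraries where they do the work, as an engineer would, in place of code of your own. Each camera call takes 0.05 s, during which the arm holds its last target. There are 200 camera calls.

### The job

On the marking-out plate, gently roll the longer, thicker of the two steel sleeves by pushing its side or its top sideways with the fingertips, until it lies along the painted line, centred over it and not past the line's ends. Do not grip or lift it or let it run away, leave the short sleeve and the things around the plate where they are, and finish clear of everything with the sleeve at rest on the line.

Things in the scene. Friction and masses are not known exactly. Their poses are not given: they have to be found in the camera images.
- long_sleeve_center (a point): mid-point of the long steel sleeve's axis; a cylinder 140 mm long, 36 mm in diameter, about 0.4 kg, on the plate on either side of the line, 65 to 115 mm off, within 0.05 rad of parallel to it. x is its axis; y and z turn as it rolls. It rolls freely, half as far as a fingertip on its top (a few N; the tip runs ahead), or before one at its side at mid-height or lower (higher, it jams and slides); it keeps its heading and soon stops
- line_mid (a point): middle of the white painted line on top of the plate. x points along the line, y across it, z up. Line 220 mm long, 4 mm wide, no height, through the plate's middle, parallel to its shorter edges. The plate is a fixed level slab of dark steel, 260 mm along the line, 360 mm across it, 12 mm thick, lying on the bench
- short_sleeve_center (a point): centre of the short steel sleeve, a cylinder 60 mm long and 24 mm in diameter, lying loose on the plate on the other side of the line, 65 to 115 mm from it; to be left alone. x is its axis
- spray_can: blue spray can standing on the bench beside the plate (54 mm in diameter, 130 mm high), loose; origin at the centre of its underside; to be left alone
- socket: small steel socket standing on the bench beyond the plate (26 mm in diameter, 42 mm high), loose; origin at the centre of its underside; to be left alone
- screwdriver: yellow-handled screwdriver lying on the bench at the other side of the plate, loose, about 0.2 m long; x along its shaft towards the tip; to be left alone
There are look-alikes about, which are no part of the job. There is more than one size of the part that bears long_sleeve_center; the job needs the smaller.

How it is judged (in metres and radians):
On the way, in this order (a step that is already met when the one before it is completed fails the run):
1. the long sleeve has turned over about its axis (it rolls, it is not slid) (angle between long_sleeve_center's own z axis and vertical above 1.2 rad), for 0.1 s.
2. it lies along the line (y of long_sleeve_center in the frame of line_mid between -0.008 and 0.008 m and angle between the x axis of long_sleeve_center and the x axis of line_mid, either way round below 0.12 rad), for 0.2 s.
At the end, for the whole second after the job is handed in: The long sleeve lies at rest on the plate with its axis within 8 mm of the line's middle, within 0.12 rad of parallel to it, and its ends not past the line's ends (centre within 40 mm of the line's middle); the short sleeve, can, socket and screwdriver are within 15 mm of where they were (all of step 2 and x of long_sleeve_center in the frame of line_mid between -0.04 and 0.04 m and z of long_sleeve_center in the frame of line_mid between 0.015 and 0.021 m and linear speed of long_sleeve below 0.01 m/s and distance of each of short_sleeve_center, spray_can, socket, screwdriver from where it was at the start of the episode below 0.015 m); the robot touches nothing.
It fails at once if the long sleeve is lifted off the plate (more than 8 mm) or falls off it (z of long_sleeve_center in the frame of line_mid above 0.026 m or z of long_sleeve_center in the frame of line_mid below 0.012 m).
It fails at once if the long sleeve is knocked or runs away (faster than 0.4 m/s) (linear speed of long_sleeve above 0.4 m/s).
It fails at once if the short sleeve is shifted by more than 15 mm (distance of short_sleeve_center from where it was at the start of the episode above 0.015 m).
It fails at once if the can, socket or screwdriver is shifted by more than 15 mm (distance of any of spray_can, socket, screwdriver from where it was at the start of the episode above 0.015 m).
It also fails if it takes over 42 s, if anything falls off the work surface, if the arm or the gripper's body presses on something with over 40 N, if the wrist force passes 120 N, or if a joint passes its speed limit or range.

## Working session

There is one attempt and no reset: what is moved stays moved. The work goes in short steps, Python scripts to look and compute and a tool call to move; the robot and the scene stay as the last step left them, time stands still between calls to the robot, and variables do not carry over. Pictures are saved under pics/ and viewed, about 8 in all and at most 12, crops included, and the job is handed in when it is done.

Besides the shell and the picture viewer there is one more tool, called after "Emit:" by a JSON object that holds its "method" and its "body", one argument or row to a line. play_rows: Moves the arm, as the interface text tells. Its arguments: {"type":"object","properties":{"commands":{"type":"array"}},"required":["commands"]}

```bash
mkdir -p pics; ls
cat > h.py <<'E'
from station import r, viewer, job, spotter
import numpy as np, cv2
def ray(p,uv,z):
    R=np.array(p["R"]);t=np.array(p["t"]);c=-R.T@t
    d=R.T@np.array([(uv[0]-p["cx"])/p["fx"],(uv[1]-p["cy"])/p["fy"],1.])
    return c+d*(z-c[2])/d[2]
def proj(p,X):
    q=np.array(p["R"])@np.array(X)+np.array(p["t"]);return [p["fx"]*q[0]/q[2]+p["cx"],p["fy"]*q[1]/q[2]+p["cy"]]
def save(p,n): cv2.imwrite("pics/"+n+".png",p["image"][:,:,::-1])
E
python3 - <<'E'
from h import *
s=r.sense();print(s["tcp_pos"],s["ee_rot"],s["time_s"])
Z={"long_sleeve_center":.03,"short_sleeve_center":.024,"line_mid":.012,"spray_can":.065,"socket":.02,"screwdriver":.012}
ims=[]
for c in ["top","side"]:
    p=viewer.capture(c);ims.append(p["image"]);print(c,p["fx"],-np.array(p["R"]).T@p["t"])
    for n in Z:
        for d in spotter.find_in(n,p)[:4]: print(n,round(d["score"],2),np.round(d["uv"],1),np.round(ray(p,d["uv"],Z[n]),3))
save({"image":np.array(ims[0])},"a_top");save({"image":np.array(ims[1])},"a_side")
E
```

```text
pics
[0.26016494 0.56765825 0.24048646] [[-8.25227713e-04 -4.16854422e-01 -9.08972887e-01]
 [-1.98020592e-03 -9.08970733e-01  4.16855232e-01]
 [-9.99997699e-01  2.14395398e-03 -7.53497553e-05]] 0.0
top 414.6909580988456 [0.47328691 0.04923448 1.10247952]
long_sleeve_center 0.77 [293.5 229.6] [0.547 0.143 0.03 ]
long_sleeve_center 0.65 [185.  174.7] [0.689 0.434 0.03 ]
short_sleeve_center 0.74 [356.7 228.2] [ 0.553 -0.021  0.024]
line_mid 0.64 [326.7 228.3] [0.553 0.057 0.012]
spray_can 0.76 [194.2 246.5] [0.5   0.386 0.065]
spray_can 0.6 [292.7 230.8] [0.542 0.142 0.065]
socket 0.54 [292.8 170.9] [0.704 0.149 0.02 ]
screwdriver 0.75 [434.2 209.4] [ 0.606 -0.226  0.012]
side 365.15099159490325 [0.42719601 0.60625986 0.62649093]
long_sleeve_center 0.81 [331.7 254.8] [0.551 0.141 0.03 ]
long_sleeve_center 0.64 [190.3 364.5] [0.698 0.433 0.03 ]
short_sleeve_center 0.57 [349.9 206.8] [ 0.555 -0.018  0.024]
line_mid 0.97 [341.8 247.5] [0.54  0.1   0.012]
line_mid 0.41 [335.4 255.8] [0.546 0.127 0.012]
spray_can 0.78 [313.  360.5] [0.508 0.375 0.065]
socket 0.63 [254.4 240.5] [0.724 0.152 0.02 ]
screwdriver 0.85 [348.  157.4] [ 0.617 -0.225  0.012]
```

View pics/a_top.png

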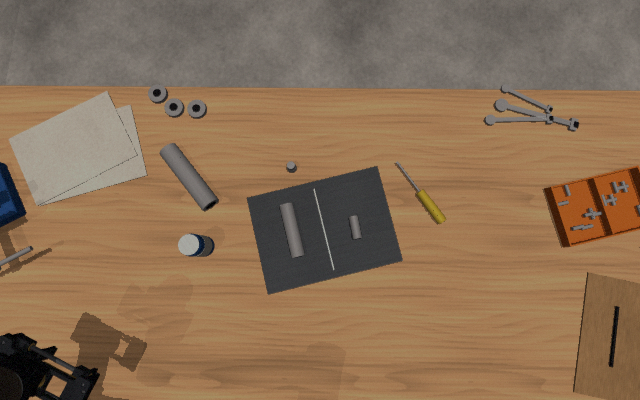

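View pics/a_side.png

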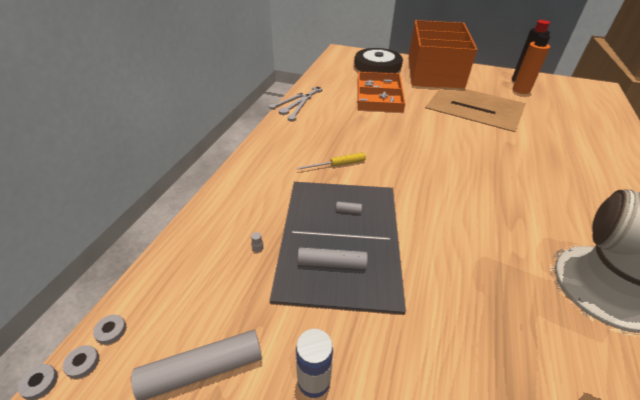

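The pictures show two long sleeves. The one on the plate is at top (293,229) and side (332,255). A larger one lies on the bench at top (188,177). The plate one fits: it is the smaller, and it lies beside the line, which runs from (315,189) to (333,270). The short sleeve is at (356,228), the can at (195,245), the socket at (291,167) and the screwdriver at (425,200).

Next I'll measure the line and sleeve and confirm in one enlarged crop.

```bash
cat >> h.py <<'E'
def line(p):
    im=p["image"].astype(int)
    m=np.zeros((400,640),np.uint8)
    # plate region from projected guess
    c=np.array([.553,.06,.012]);u=np.array([.973,.23,0]);u/=np.linalg.norm(u);v=np.array([-u[1],u[0],0])
    poly=np.array([proj(p,c+a*u+b*v) for a,b in [(-.122,-.025),(.122,-.025),(.122,.03),(-.122,.03)]]).astype(np.int32)
    cv2.fillConvexPoly(m,poly,1)
    g=(im.min(2)>120)&(m>0)
    n,l,st,_=cv2.connectedComponentsWithStats(g.astype(np.uint8),connectivity=8)
    g=l==1+np.argmax(st[1:,4])
    vv,uu=np.nonzero(g)
    X=np.array([ray(p,(a,b),.012)[:2] for a,b in zip(uu,vv)])
    return fit(X)
def fit(X):
    m=X.mean(0);d=np.linalg.svd(X-m)[2][0];d=d*np.sign(d[0]);s=(X-m)@d
    return m+d*(s.min()+s.max())/2,np.degrees(np.arctan2(d[1],d[0])),s.max()-s.min(),g_w(X,m,d)
def g_w(X,m,d):
    s=(X-m)@[-d[1],d[0]];return s.min(),s.max()
def sleeve(p,near,name="long_sleeve_center",z=.03):
    D=spotter.silhouettes(name,p)
    D=[d for d in D if np.linalg.norm(ray(p,d["uv"],z)[:2]-near)<.06]
    if not D:return None
    vv,uu=np.nonzero(D[0]["region"])
    return fit(np.array([ray(p,(a,b),z)[:2] for a,b in zip(uu,vv)]))
E
python3 - <<'E'
from h import *
for c in ["top","side"]:
    p=viewer.capture(c)
    print(c,"line",line(p));print("long",sleeve(p,[.547,.143]));print("short",sleeve(p,[.553,-.02],"short_sleeve_center",.024))
    if c=="top": cv2.imwrite("pics/b.png",cv2.resize(p["image"][150:310,110:420,::-1],None,fx=2.5,fy=2.5,interpolation=2))
E
```

```text
top line (array([0.55222939, 0.06604695]), np.float64(14.517697385317053), np.float64(0.2160339582200832), (np.float64(-0.0014330118234026127), np.float64(0.001462063453914835)))
long (array([0.54697691, 0.14785355]), np.float64(14.280031297038407), np.float64(0.14085884698605788), (np.float64(-0.017851007458023524), np.float64(0.01757800453591063)))
short (array([ 0.55727531, -0.0158325 ]), np.float64(12.274296370024624), np.float64(0.06054451529450636), (np.float64(-0.012339683738127476), np.float64(0.012809836693556145)))
side line (array([0.55392422, 0.06583395]), np.float64(14.412011867321395), np.float64(0.21880325644776172), (np.float64(-0.0028908181561984312), np.float64(0.0031580489991231576)))
long (array([0.54958053, 0.14915482]), np.float64(14.889880719905564), np.float64(0.14419555517780236), (np.float64(-0.02450167013655776), np.float64(0.02418877143442916)))
short (array([ 0.55914897, -0.01465939]), np.float64(11.18424300006827), np.float64(0.0585620591651917), (np.float64(-0.0172821763289923), np.float64(0.016993838987078406)))
```

View pics/b.png

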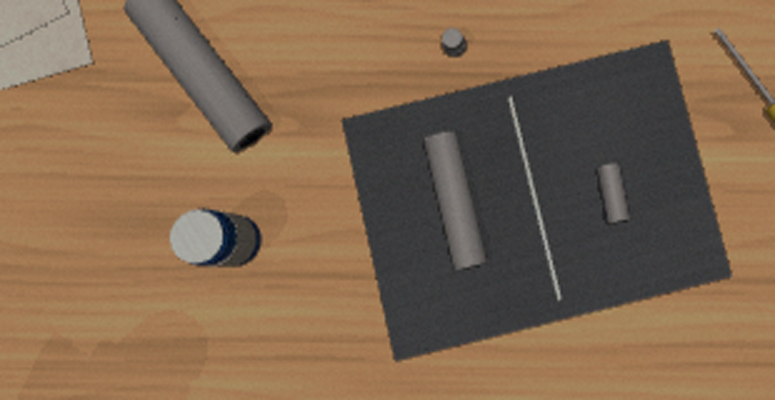

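The crop confirms it. The plate sleeve at crop (455,200) measures about 141 x 36 mm, which matches, and it lies 81 mm to the left of the line. The plan is to push its far side with the open jaws spanning along the sleeve and the tips below mid-height.

Emit:
{"method": "play_rows", "body": {
  "commands": [
    {"fingers": -1,"tx": 0.053,"ty": 0.293,"tz": -0.535,"ax": 0.283,"ay": 0,"az": 0},
    {"fingers": -1,"tx": 0.053,"ty": 0.293,"tz": -0.535,"ax": 0.283,"ay": 0,"az": 0},
    {"fingers": -1,"tx": 0.053,"ty": 0.293,"tz": -0.535,"ax": 0.283,"ay": 0,"az": 0},
    {"fingers": -1,"tx": 0.053,"ty": 0.293,"tz": -0.535,"ax": 0.283,"ay": 0,"az": 0},
    {"fingers": -1,"tx": 0.053,"ty": 0.293,"tz": -0.535,"ax": 0.283,"ay": 0,"az": 0}
  ]
}}

```text
time_s: 1.42
tcp_pos: [0.3851, 0.4001, 0.2236]
ee_rot: [[0.0, -0.872, -0.489], [0.0, -0.489, 0.872], [-1.0, -0.001, 0.0]]
wrist_force: [1.9, 0.4, -0.8]
gripper_width: 1.0
```

```bash
cat >> h.py <<'E'
from scipy.spatial.transform import Rotation as Ro
a=np.radians(14.45);U=np.array([np.cos(a),np.sin(a),0]);N=np.array([-U[1],U[0],0]);L=np.array([.553,.066,.012])
def lf(X): d=np.array(list(X[:2])+[.012])-L;return round(d@U*1000,1),round(d@N*1000,1)
def go(T):
    s=r.sense();R=np.array(s["ee_rot"]);Rt=np.column_stack([[0,0,-1],-U,np.cross([0,0,-1],-U)])
    print("t",s["time_s"],"tcp",np.round(s["tcp_pos"],4),"line frame mm",lf(s["tcp_pos"]),"F",np.round(s["wrist_force"],1))
    print("t*",np.round(R.T@(np.array(T)-s["tcp_pos"])/.75,4),"a*",np.round(Ro.from_matrix(R.T@Rt).as_rotvec()/np.pi,4))
def at(al,ac,z): X=L+U*al/1000+N*ac/1000;X[2]=z;return X
E
python3 -c "
from h import *
go(at(15,136,.2))"
```

```text
t 1.4167 tcp [0.3851 0.4001 0.2236] line frame mm (np.float64(-79.2), np.float64(365.5)) F [ 1.9  0.4 -0.8]
t* [ 0.0315 -0.0433 -0.3279] a* [0.0823 0.0001 0.0002]
```

Emit:
{"method": "play_rows", "body": {
  "commands": [
    {"fingers": -1,"tx": 0.03,"ty": -0.043,"tz": -0.328,"ax": 0.082,"ay": 0,"az": 0},
    {"fingers": -1,"tx": 0.03,"ty": -0.043,"tz": -0.328,"ax": 0.082,"ay": 0,"az": 0},
    {"fingers": -1,"tx": 0.03,"ty": -0.043,"tz": -0.328,"ax": 0.082,"ay": 0,"az": 0},
    {"fingers": -1,"tx": 0.03,"ty": -0.043,"tz": -0.328,"ax": 0.082,"ay": 0,"az": 0},
    {"fingers": -1,"tx": 0.03,"ty": -0.043,"tz": -0.328,"ax": 0.082,"ay": 0,"az": 0}
  ]
}}

```text
time_s: 1.83
tcp_pos: [0.5103, 0.2343, 0.2049]
ee_rot: [[0.001, -0.967, -0.256], [0.0, -0.256, 0.967], [-1.0, -0.001, 0.0]]
wrist_force: [1.8, 0.3, 0.7]
gripper_width: 1.0
```

Emit:
{"method": "play_rows", "body": {
  "commands": [
    {"fingers": -1,"tx": 0,"ty": 0,"tz": -0.04,"ax": 0,"ay": 0,"az": 0},
    {"fingers": -1,"tx": 0,"ty": 0,"tz": -0.04,"ax": 0,"ay": 0,"az": 0},
    {"fingers": -1,"tx": 0,"ty": 0,"tz": -0.04,"ax": 0,"ay": 0,"az": 0}
  ]
}}

```text
time_s: 2.08
tcp_pos: [0.5175, 0.2055, 0.2047]
ee_rot: [[-0.0, -0.968, -0.252], [-0.0, -0.252, 0.968], [-1.0, 0.0, 0.0]]
wrist_force: [0.3, -0.4, -0.3]
gripper_width: 1.001
```

```bash
python3 -c "
from h import *
go(at(15,136,.041))"
```

```text
t 2.0833 tcp [0.5175 0.2055 0.2047] line frame mm (np.float64(0.4), np.float64(143.9)) F [ 0.3 -0.4 -0.3]
t* [ 0.2182 -0.0195 -0.0106] a* [ 0.0009  0.     -0.    ]
```

Emit:
{"method": "play_rows", "body": {
  "commands": [
    {"fingers": -1,"tx": 0.05,"ty": -0.0195,"tz": -0.006,"ax": 0.001,"ay": 0,"az": 0},
    {"fingers": -1,"tx": 0.1,"ty": -0.0195,"tz": -0.006,"ax": 0.001,"ay": 0,"az": 0},
    {"fingers": -1,"tx": 0.15,"ty": -0.0195,"tz": -0.006,"ax": 0.001,"ay": 0,"az": 0},
    {"fingers": -1,"tx": 0.19,"ty": -0.0195,"tz": -0.006,"ax": 0.001,"ay": 0,"az": 0},
    {"fingers": -1,"tx": 0.21,"ty": -0.0195,"tz": -0.006,"ax": 0.001,"ay": 0,"az": 0}
  ]
}}

```text
time_s: 2.5
tcp_pos: [0.5298, 0.2064, 0.0433]
ee_rot: [[-0.005, -0.967, -0.253], [-0.003, -0.253, 0.967], [-1.0, 0.006, -0.002]]
wrist_force: [-0.3, 0.4, -0.3]
gripper_width: 1.0
```

Emit:
{"method": "play_rows", "body": {
  "commands": [
    {"fingers": -1,"tx": 0.006,"ty": 0,"tz": 0,"ax": 0,"ay": 0,"az": 0},
    {"fingers": -1,"tx": 0.006,"ty": 0,"tz": 0,"ax": 0,"ay": 0,"az": 0},
    {"fingers": -1,"tx": 0.006,"ty": 0,"tz": 0,"ax": 0,"ay": 0,"az": 0}
  ]
}}

```text
time_s: 2.75
tcp_pos: [0.5329, 0.2077, 0.0437]
ee_rot: [[0.002, -0.967, -0.254], [0.001, -0.254, 0.967], [-1.0, -0.002, 0.0]]
wrist_force: [-0.1, -0.4, 1.0]
gripper_width: 0.999
```

```bash
python3 -c "
from h import *
go(at(15,112,.041))
p=viewer.capture('side');cv2.imwrite('pics/c.png',cv2.resize(p['image'][120:320,220:460,::-1],None,fx=3,fy=3,interpolation=2))"
```

```text
t 2.75 tcp [0.5329 0.2077 0.0437] line frame mm (np.float64(15.9), np.float64(142.2)) F [-0.1 -0.4  1. ]
t* [ 0.0036  0.0014 -0.0403] a* [0.0015 0.0001 0.0007]
```

View pics/c.png

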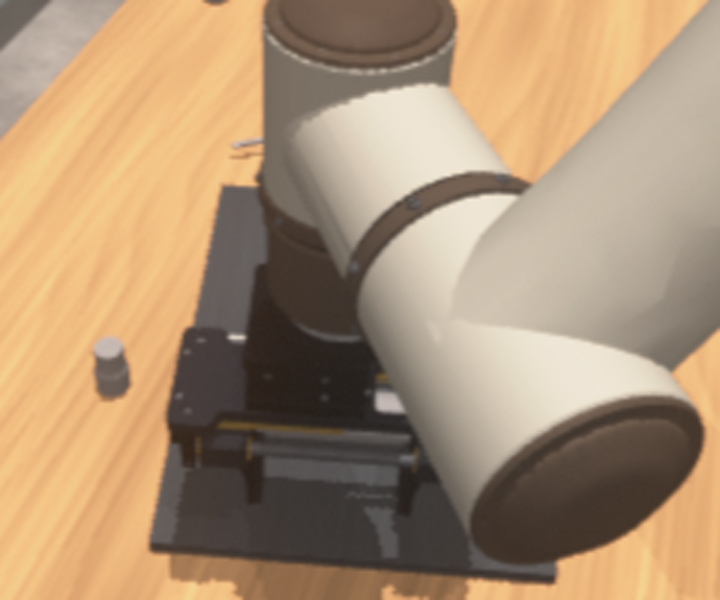

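The side crop shows both fingers standing behind the sleeve at crop (255,470) and (405,480), and the socket is clear at (110,365). Next I'll lower slightly and close in.

Emit:
{"method": "play_rows", "body": {
  "commands": [
    {"fingers": -1,"tx": 0.007,"ty": 0,"tz": -0.01,"ax": 0.0015,"ay": 0,"az": 0},
    {"fingers": -1,"tx": 0.007,"ty": 0,"tz": -0.02,"ax": 0.0015,"ay": 0,"az": 0},
    {"fingers": -1,"tx": 0.007,"ty": 0,"tz": -0.028,"ax": 0.0015,"ay": 0,"az": 0},
    {"fingers": -1,"tx": 0.007,"ty": 0,"tz": -0.034,"ax": 0.0015,"ay": 0,"az": 0},
    {"fingers": -1,"tx": 0.007,"ty": 0,"tz": -0.038,"ax": 0.0015,"ay": 0,"az": 0}
  ]
}}

```text
time_s: 3.22
tcp_pos: [0.5398, 0.1779, 0.0379]
ee_rot: [[0.001, -0.969, -0.247], [0.0, -0.247, 0.969], [-1.0, -0.001, 0.0]]
wrist_force: [-0.1, -0.5, 0.0]
gripper_width: 1.002
```

Emit:
{"method": "play_rows", "body": {
  "commands": [
    {"fingers": -1,"tx": 0,"ty": 0,"tz": -0.004,"ax": 0,"ay": 0,"az": 0},
    {"fingers": -1,"tx": 0,"ty": 0,"tz": -0.008,"ax": 0,"ay": 0,"az": 0},
    {"fingers": -1,"tx": 0,"ty": 0,"tz": -0.012,"ax": 0,"ay": 0,"az": 0},
    {"fingers": -1,"tx": 0,"ty": 0,"tz": -0.016,"ax": 0,"ay": 0,"az": 0},
    {"fingers": -1,"tx": 0,"ty": 0,"tz": -0.02,"ax": 0,"ay": 0,"az": 0}
  ]
}}

```text
time_s: 3.63
tcp_pos: [0.5433, 0.1641, 0.0375]
ee_rot: [[0.0, -0.969, -0.248], [0.0, -0.248, 0.969], [-1.0, -0.0, -0.0]]
wrist_force: [-1.0, -0.5, -0.3]
gripper_width: 1.002
```

Emit:
{"method": "play_rows", "body": {
  "commands": [
    {"fingers": -1,"tx": 0,"ty": 0,"tz": -0.004,"ax": 0,"ay": 0,"az": 0},
    {"fingers": -1,"tx": 0,"ty": 0,"tz": -0.008,"ax": 0,"ay": 0,"az": 0},
    {"fingers": -1,"tx": 0,"ty": 0,"tz": -0.012,"ax": 0,"ay": 0,"az": 0},
    {"fingers": -1,"tx": 0,"ty": 0,"tz": -0.016,"ax": 0,"ay": 0,"az": 0},
    {"fingers": -1,"tx": 0,"ty": 0,"tz": -0.02,"ax": 0,"ay": 0,"az": 0}
  ]
}}

```text
time_s: 4.05
tcp_pos: [0.5469, 0.1495, 0.0374]
ee_rot: [[-0.0, -0.969, -0.248], [-0.0, -0.248, 0.969], [-1.0, 0.0, -0.0]]
wrist_force: [-0.6, 0.5, -0.2]
gripper_width: 0.998
```

```bash
python3 -c "
from h import *
go(at(15,80,.038))
p=viewer.capture('top');s=sleeve(p,[.55,.13]);print(s,s and lf(s[0]));save(p,'d')
p=viewer.capture('side');s=sleeve(p,[.55,.13]);print(s,s and lf(s[0]))
"
```

```text
t 4.05 tcp [0.5469 0.1495 0.0374] line frame mm (np.float64(15.0), np.float64(82.4)) F [-0.6  0.5 -0.2]
t* [-0.0008 -0.0001 -0.0032] a* [-0.0005 -0.     -0.    ]
(array([0.55436706, 0.11204647]), np.float64(14.01796785478393), np.float64(0.1332901516488844), (np.float64(-0.008055687862086254), np.float64(0.009509408517952513))) (np.float64(12.8), np.float64(44.2))
None None
```

View pics/d.png

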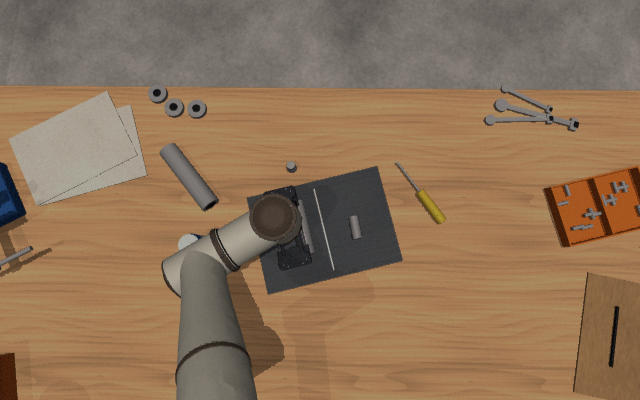

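The top view shows the sleeve emerging ahead of the gripper at (306,226), parallel to the line. Its leading edge is at about 36 mm, so the axis is at about 54 mm and the sleeve has been rolled 27 mm in contact. I'll continue slowly.

Emit:
{"method": "play_rows", "body": {
  "commands": [
    {"fingers": -1,"tx": 0,"ty": 0,"tz": -0.004,"ax": 0,"ay": 0,"az": 0},
    {"fingers": -1,"tx": 0,"ty": 0,"tz": -0.008,"ax": 0,"ay": 0,"az": 0},
    {"fingers": -1,"tx": 0,"ty": 0,"tz": -0.012,"ax": 0,"ay": 0,"az": 0},
    {"fingers": -1,"tx": 0,"ty": 0,"tz": -0.016,"ax": 0,"ay": 0,"az": 0},
    {"fingers": -1,"tx": 0,"ty": 0,"tz": -0.02,"ax": 0,"ay": 0,"az": 0}
  ]
}}

```text
time_s: 4.67
tcp_pos: [0.5507, 0.1349, 0.0375]
ee_rot: [[0.0, -0.969, -0.248], [0.0, -0.248, 0.969], [-1.0, -0.0, 0.0]]
wrist_force: [-0.0, 1.2, 0.9]
gripper_width: 0.997
```

Emit:
{"method": "play_rows", "body": {
  "commands": [
    {"fingers": -1,"tx": 0,"ty": 0,"tz": -0.004,"ax": 0,"ay": 0,"az": 0},
    {"fingers": -1,"tx": 0,"ty": 0,"tz": -0.008,"ax": 0,"ay": 0,"az": 0},
    {"fingers": -1,"tx": 0,"ty": 0,"tz": -0.012,"ax": 0,"ay": 0,"az": 0},
    {"fingers": -1,"tx": 0,"ty": 0,"tz": -0.015,"ax": 0,"ay": 0,"az": 0},
    {"fingers": -1,"tx": 0,"ty": 0,"tz": -0.017,"ax": 0,"ay": 0,"az": 0}
  ]
}}

```text
time_s: 5.08
tcp_pos: [0.5537, 0.1225, 0.0374]
ee_rot: [[-0.0, -0.969, -0.248], [-0.0, -0.248, 0.969], [-1.0, 0.0, -0.0]]
wrist_force: [-0.6, 0.9, -0.5]
gripper_width: 0.999
```

```bash
python3 -c "
from h import *
go(at(15,28,.038))
for i in range(2):
  p=viewer.capture('top');s=sleeve(p,[.55,.09]);print(s,s and lf(s[0]))
  if s: print('axis',lf(s[0])[1]+s[3][0]*1000+18)
save(p,'e')
"
```

```text
t 5.0833 tcp [0.5537 0.1225 0.0374] line frame mm (np.float64(14.8), np.float64(54.5)) F [-0.6  0.9 -0.5]
t* [-0.0009 -0.0003 -0.0353] a* [-0.0006 -0.     -0.0001]
(array([0.563892  , 0.08334922]), np.float64(13.128998595331721), np.float64(0.13709673495692287), (np.float64(-0.006395224794996488), np.float64(0.009022519093306938))) (np.float64(14.9), np.float64(14.1))
axis 25.70477520500351
(array([0.56286551, 0.08225155]), np.float64(13.239318416804414), np.float64(0.13846448348851306), (np.float64(-0.007164457270249186), np.float64(0.008037083705953022))) (np.float64(13.6), np.float64(13.3))
axis 24.135542729750814
```

Emit:
{"method": "play_rows", "body": {
  "commands": [
    {"fingers": -1,"tx": 0,"ty": 0,"tz": -0.004,"ax": 0,"ay": 0,"az": 0},
    {"fingers": -1,"tx": 0,"ty": 0,"tz": -0.008,"ax": 0,"ay": 0,"az": 0},
    {"fingers": -1,"tx": 0,"ty": 0,"tz": -0.012,"ax": 0,"ay": 0,"az": 0},
    {"fingers": -1,"tx": 0,"ty": 0,"tz": -0.015,"ax": 0,"ay": 0,"az": 0},
    {"fingers": -1,"tx": 0,"ty": 0,"tz": -0.018,"ax": 0,"ay": 0,"az": 0}
  ]
}}

```text
time_s: 5.7
tcp_pos: [0.5571, 0.1095, 0.0374]
ee_rot: [[-0.0, -0.969, -0.248], [-0.0, -0.248, 0.969], [-1.0, 0.0, -0.0]]
wrist_force: [0.1, 1.4, 0.2]
gripper_width: 1.001
```

Emit:
{"method": "play_rows", "body": {
  "commands": [
    {"fingers": -1,"tx": 0,"ty": 0,"tz": -0.002,"ax": 0,"ay": 0,"az": 0},
    {"fingers": -1,"tx": 0,"ty": 0,"tz": -0.004,"ax": 0,"ay": 0,"az": 0},
    {"fingers": -1,"tx": 0,"ty": 0,"tz": -0.005,"ax": 0,"ay": 0,"az": 0},
    {"fingers": -1,"tx": 0,"ty": 0,"tz": -0.005,"ax": 0,"ay": 0,"az": 0},
    {"fingers": -1,"tx": 0,"ty": 0,"tz": -0.005,"ax": 0,"ay": 0,"az": 0}
  ]
}}

```text
time_s: 6.12
tcp_pos: [0.558, 0.1061, 0.0374]
ee_rot: [[-0.0, -0.969, -0.248], [-0.0, -0.248, 0.969], [-1.0, 0.0, -0.0]]
wrist_force: [0.0, -0.5, 0.2]
gripper_width: 0.999
```

```bash
python3 -c "
from h import *
go(at(15,28,.038))
for i in range(3):
  p=viewer.capture('top');s=sleeve(p,[.55,.07]);print(s,s and lf(s[0]))
  if s: print('axis',lf(s[0])[1]+s[3][0]*1000+18)
save(p,'e')
"
```

```text
t 6.1167 tcp [0.558  0.1061 0.0374] line frame mm (np.float64(14.8), np.float64(37.6)) F [ 0.  -0.5  0.2]
t* [-0.0008 -0.0002 -0.0128] a* [-0.0006 -0.     -0.    ]
(array([0.5378633 , 0.05948403]), np.float64(13.594349228864768), np.float64(0.06618809467434598), (np.float64(-0.006444970153770328), np.float64(0.007874598674281143))) (np.float64(-16.3), np.float64(-2.5))
axis 9.055029846229672
(array([0.53375248, 0.05879877]), np.float64(17.27765255826203), np.float64(0.06282056811557754), (np.float64(-0.005624149154046958), np.float64(0.006474475641551999))) (np.float64(-20.4), np.float64(-2.2))
axis 10.175850845953043
(array([0.53458481, 0.05829952]), np.float64(15.477177541401339), np.float64(0.07174967365661755), (np.float64(-0.007266333977699874), np.float64(0.008637021201269286))) (np.float64(-19.8), np.float64(-2.9))
axis 7.833666022300125
```

Emit:
{"method": "play_rows", "body": {
  "commands": [
    {"fingers": -1,"tx": 0,"ty": 0,"tz": -0.002,"ax": 0,"ay": 0,"az": 0},
    {"fingers": -1,"tx": 0,"ty": 0,"tz": -0.004,"ax": 0,"ay": 0,"az": 0},
    {"fingers": -1,"tx": 0,"ty": 0,"tz": -0.006,"ax": 0,"ay": 0,"az": 0},
    {"fingers": -1,"tx": 0,"ty": 0,"tz": -0.008,"ax": 0,"ay": 0,"az": 0},
    {"fingers": -1,"tx": 0,"ty": 0,"tz": -0.01,"ax": 0,"ay": 0,"az": 0}
  ]
}}

```text
time_s: 6.83
tcp_pos: [0.56, 0.0988, 0.0375]
ee_rot: [[0.0, -0.969, -0.248], [0.0, -0.248, 0.969], [-1.0, -0.0, 0.0]]
wrist_force: [-0.8, -0.3, 0.4]
gripper_width: 1.001
```

Emit:
{"method": "play_rows", "body": {
  "commands": [
    {"fingers": -1,"tx": 0,"ty": 0,"tz": 0,"ax": 0,"ay": 0,"az": 0},
    {"fingers": -1,"tx": 0,"ty": 0,"tz": 0.01,"ax": 0,"ay": 0,"az": 0},
    {"fingers": -1,"tx": 0,"ty": 0,"tz": 0.03,"ax": 0,"ay": 0,"az": 0},
    {"fingers": -1,"tx": -0.03,"ty": 0,"tz": 0.06,"ax": 0,"ay": 0,"az": 0},
    {"fingers": -1,"tx": -0.08,"ty": 0,"tz": 0.08,"ax": 0,"ay": 0,"az": 0}
  ]
}}

```text
time_s: 7.25
tcp_pos: [0.5419, 0.157, 0.0941]
ee_rot: [[-0.009, -0.969, -0.247], [-0.005, -0.247, 0.969], [-1.0, 0.01, -0.002]]
wrist_force: [1.3, 1.0, -0.7]
gripper_width: 1.0
```

Emit:
{"method": "play_rows", "body": {
  "commands": [
    {"fingers": -1,"tx": -0.05,"ty": 0,"tz": 0.05,"ax": 0,"ay": 0,"az": 0},
    {"fingers": -1,"tx": -0.1,"ty": 0,"tz": 0.1,"ax": 0,"ay": 0,"az": 0},
    {"fingers": -1,"tx": -0.15,"ty": 0,"tz": 0.15,"ax": 0,"ay": 0,"az": 0},
    {"fingers": -1,"tx": -0.15,"ty": 0,"tz": 0.2,"ax": 0,"ay": 0,"az": 0},
    {"fingers": -1,"tx": -0.15,"ty": 0,"tz": 0.22,"ax": 0,"ay": 0,"az": 0}
  ]
}}

```text
time_s: 7.67
tcp_pos: [0.5041, 0.3193, 0.2135]
ee_rot: [[0.004, -0.969, -0.248], [0.004, -0.248, 0.969], [-1.0, -0.005, 0.003]]
wrist_force: [1.1, 0.5, -0.3]
gripper_width: 0.998
```

```bash
cat > chk.py <<'E'
from h import *
go(at(15,40,.038))
for c in ['top','side']:
  p=viewer.capture(c);s=sleeve(p,[.56,.07]);print(c,s,s and lf(s[0]))
  for n,z in {"short_sleeve_center":.024,"spray_can":.065,"socket":.02,"screwdriver":.012}.items():
    print(n,[(np.round(d["uv"],1),np.round(ray(p,d["uv"],z),3)) for d in spotter.find_in(n,p)[:2]])
  if c=='top': cv2.imwrite('pics/f.png',cv2.resize(p['image'][140:310,150:460,::-1],None,fx=2.5,fy=2.5,interpolation=2))
  else: save(p,'g')
E
python3 chk.py
```

```text
t 7.6667 tcp [0.5041 0.3193 0.2135] line frame mm (np.float64(15.8), np.float64(257.5)) F [ 1.1  0.5 -0.3]
t* [ 0.2333  0.0018 -0.2906] a* [-0.0006  0.0008  0.0016]
top (array([0.56674744, 0.07038412]), np.float64(14.112876995603816), np.float64(0.14240977253471773), (np.float64(-0.017535912862238497), np.float64(0.017871943379901018))) (np.float64(14.4), np.float64(0.8))
short_sleeve_center [(array([357.5, 226.5]), array([ 0.557, -0.023,  0.024]))]
spray_can []
socket [(array([291.1, 169.4]), array([0.708, 0.154, 0.02 ]))]
screwdriver [(array([428. , 204.1]), array([ 0.62 , -0.21 ,  0.012]))]
side None None
short_sleeve_center []
spray_can [(array([311.1, 359.2]), array([0.512, 0.374, 0.065]))]
socket []
screwdriver []
```

View pics/f.png

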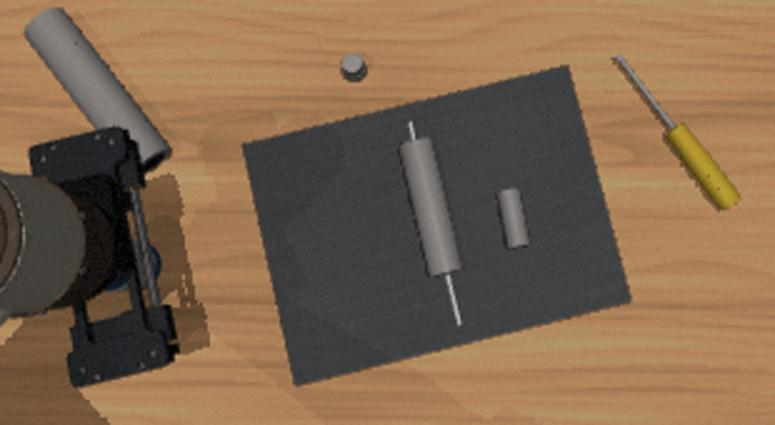

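In the top crop the sleeve lies on the line at (430,205), with line showing past both ends. The sleeve axis measures 0.8 mm across and 14 mm along. The gripper is above the can with about 60 mm to spare, so I'll lift straight up, settle and recheck.

Emit:
{"method": "play_rows", "body": {
  "commands": [
    {"fingers": -1,"tx": -0.05,"ty": 0,"tz": 0,"ax": 0,"ay": 0,"az": 0},
    {"fingers": -1,"tx": -0.1,"ty": 0,"tz": 0,"ax": 0,"ay": 0,"az": 0},
    {"fingers": -1,"tx": -0.12,"ty": 0,"tz": 0,"ax": 0,"ay": 0,"az": 0},
    {"fingers": -1,"tx": -0.12,"ty": 0,"tz": 0,"ax": 0,"ay": 0,"az": 0},
    {"fingers": -1,"tx": -0.12,"ty": 0,"tz": 0,"ax": 0,"ay": 0,"az": 0}
  ]
}}

```text
time_s: 8.68
tcp_pos: [0.5044, 0.3167, 0.3008]
ee_rot: [[0.001, -0.969, -0.247], [0.002, -0.247, 0.969], [-1.0, -0.002, 0.002]]
wrist_force: [0.4, -0.4, -1.3]
gripper_width: 1.0
```

```bash
python3 chk.py | grep -v None; python3 -c "
from h import *
p=viewer.capture('top');s=sleeve(p,[.56,.07]);print(s,lf(s[0]));print('short',sleeve(p,[.553,-.02],'short_sleeve_center',.024))"
```

```text
t 8.6833 tcp [0.5044 0.3167 0.3008] line frame mm (np.float64(15.5), np.float64(254.9)) F [ 0.4 -0.4 -1.3]
t* [ 0.35    0.0005 -0.2871] a* [-0.0008  0.0005  0.0005]
top (array([0.56785205, 0.07082921]), np.float64(14.138414162783587), np.float64(0.14494241435992544), (np.float64(-0.01835458914799333), np.float64(0.017705525935301055))) (np.float64(15.6), np.float64(1.0))
short_sleeve_center [(array([357.4, 225.1]), array([ 0.561, -0.023,  0.024])), (array([292.3, 168.5]), array([0.71 , 0.15 , 0.024]))]
spray_can [(array([203.6, 247.2]), array([0.498, 0.363, 0.065]))]
socket [(array([329.9, 231.3]), array([0.544, 0.049, 0.02 ])), (array([290.8, 166.4]), array([0.716, 0.155, 0.02 ]))]
screwdriver [(array([431.8, 206.1]), array([ 0.614, -0.22 ,  0.012]))]
side (array([0.56983759, 0.0717196 ]), np.float64(14.451117145492098), np.float64(0.14240393185652733), (np.float64(-0.025554469198816522), np.float64(0.025768025390392746))) (np.float64(17.7), np.float64(1.3))
short_sleeve_center [(array([349.4, 204.2]), array([ 0.559, -0.026,  0.024])), (array([332.8, 228.7]), array([0.572, 0.064, 0.024]))]
spray_can [(array([309.9, 361.7]), array([0.512, 0.378, 0.065]))]
socket [(array([255. , 241.3]), array([0.722, 0.154, 0.02 ]))]
screwdriver [(array([358.4, 154.5]), array([ 0.593, -0.249,  0.012]))]
(array([0.56668058, 0.0704196 ]), np.float64(14.61619914810132), np.float64(0.1423432371318609), (np.float64(-0.018774415145414787), np.float64(0.01861325992919175))) (np.float64(14.4), np.float64(0.9))
short (array([ 0.55607442, -0.01631825]), np.float64(13.901229611767361), np.float64(0.060286683731241866), (np.float64(-0.01136521813520959), np.float64(0.01079409073748)))
```

Both views agree, and the sleeve is at rest on the line about 1 mm off its middle. I'm handing in.

```bash
python3 -c "
from h import *
print(job.finish_job())"
```

```text
the job is handed in; nothing more can be done
None
```

I rolled the long sleeve on the plate about 80 mm onto the painted line and handed the job in at about 9 s. The open fingertips pushed its side from below mid-height. The arm then backed off and rose, finishing with the TCP at 0.30 m and clear of everything.

**Sleeve:** the last checks in the top and side views put the axis about 1 mm from the line's middle and 14–18 mm along it. It is within about 0.01 rad of parallel, and its position did not change between repeated looks.

**Other things:**
- **Short sleeve:** its outline is within about 2 mm of where it started.
- **Can:** the side view, which shows it best, puts it within about 5 mm. It was partly hidden in the top view, where the network put it about 23 mm off.
- **Socket:** the side view, which shows it best, puts it within about 3 mm. The top view put it about 13 mm off, and its best hit there was a false one on the sleeve.
- **Screwdriver:** its reported position jumped by up to 35 mm between looks in the side view. The arm never went near it, so I take that as network error.

I did not measure how far the sleeve turned. I infer that it rolled rather than slid, because it followed the fingertips with only 1–2 N at the wrist.

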